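# Count to the third gap and shelve the carton

## Task

With a fingertip, count along the yellow tabs of the blue rack from the end with the orange block, tipping the first, second and third tab well over one after another and leaving the other tabs alone. Then push the red-banded carton along the channel and into that third gap, right up to the back wall, without lifting or tipping it. Nothing is to be grasped, and the other cartons, vials, jar and cup stay where they are.

Things in the scene. Friction and masses are not known exactly. Their poses are not given: they have to be found in the camera images.
- rack: blue plastic divider rack fixed to the bench. Axes: x from its open front (robot side) to its back, y along the row to the robot's left, z up; origin on the bench (z 0), midway along the row, in the plane of the gaps' mouths. 4 mm floor plate. Seven white dividers, 4 mm thick, top at z 44, from x 0 to x 70, at y +180, +120, ... -180, make six gaps, 56 mm clear
- gap1 (a point): middle of the mouth of gap 1, on the floor plate: rack frame x 0, y +150, z 4 mm. The gaps 2, 3, 4, 5, 6 are centred at y +90, +30, -30, -90, -150
- channel (a point): middle of the open channel in front of the gaps, on the floor plate (rack frame x -41, y 0, z 4 mm). It runs along the row from x -82 to 0, open above and at both ends, y -184 to +184; towards the robot it is closed only by a lip 6 mm thick with its top at z 12, and a finger reaches over that
- rail_mid (a point): middle of the top of the dark steel rail on the back wall (rack frame x 74, y 0, z 58 mm). The rail is 22 mm wide and 8 mm high and carries one yellow tab behind each gap. The back wall below it has its inner face at x 70
- carton: the loose medicine carton to be pushed: white with a wide red band, 66 x 46 x 42 mm (x, y, z), origin at the centre of its underside; 60 to 130 g. Starts standing in the channel somewhere along the row (about x -41 in the rack's frame), its x axis along the rack's x axis, about 8 mm play to the lip and to the divider ends. Pushed right into a gap its centre is at x 37, its rear 4 mm inside the mouth
- end_orange: orange block, 36 x 24 x 58 mm, fixed at one end of the rail row (rack frame x 60, y +198 or -198, either end); counting starts at this end. Origin at the centre of its underside
- end_white: white block of the same size, fixed at the other end of the row
- tab1 (a joint): tilt of the yellow index tab of gap 1 (rack frame y +150 mm): 0 upright, positive when tipped towards the rack's -y, negative towards +y, in rad, stops at 1.3. It springs back softly (0.03 N m per rad, about 2 N at a fingertip), so a finger can run right over it
- tab2 (a joint): the same for the tab of gap 2 (rack frame y +90 mm)
- tab3 (a joint): the same for the tab of gap 3 (rack frame y +30 mm)
- tab4 (a joint): the same for the tab of gap 4 (rack frame y -30 mm)
- tab5 (a joint): the same for the tab of gap 5 (rack frame y -90 mm)
- tab6 (a joint): the same for the tab of gap 6 (rack frame y -150 mm)
- tab1_top (a point): middle of the top edge of the tab of gap 1: tab 22 x 4 mm in plan (rack x, y), 26 mm tall from its hinge on the rail (hinge axis along rack x, at rack x 74, z 58 mm), so its top is at z 84 when upright. The other tabs are alike, 60 mm apart along the row
- stock_a: bystander: loose white carton with blue band, 66 x 46 x 42 mm (x, y, z), origin at the centre of its underside, already in a gap
- stock_b: bystander: loose white carton with green band, 66 x 46 x 42 mm (x, y, z), origin at the centre of its underside, already in a gap
- vial_rack: bystander: loose amber vial with white cap, 38 mm diameter, 72 mm tall, standing in a gap; origin at its underside
- vial_a: bystander: same vial, on the bench to the left of the rack
- vial_b: bystander: same vial, on the bench to the right
- jar: bystander: white jar, 60 mm diameter, 85 mm tall, on the bench to the left
- cup: bystander: grey cup, 70 mm diameter, 70 mm tall, on the bench to the right
Mind the look-alikes: they are no part of the job. What is shaped like the carton but purple is not meant.

How it is judged:
On the way, in this order (a step that is already met when the one before it is completed fails the run):
1. the first tab from the orange end is tipped by more than 0.4 rad (((y of end_orange in the frame of rack above 0 m and (value of joint tab1 above 0.4 rad or value of joint tab1 below -0.4 rad)) or (not (y of end_orange in the frame of rack above 0 m) and (value of joint tab6 above 0.4 rad or value of joint tab6 below -0.4 rad)))), for 0.02 s.
2. the second tab from the orange end is tipped by more than 0.4 rad (((y of end_orange in the frame of rack above 0 m and (value of joint tab2 above 0.4 rad or value of joint tab2 below -0.4 rad)) or (not (y of end_orange in the frame of rack above 0 m) and (value of joint tab5 above 0.4 rad or value of joint tab5 below -0.4 rad)))), for 0.02 s.
3. the third tab from the orange end is tipped by more than 0.4 rad (((y of end_orange in the frame of rack above 0 m and (value of joint tab3 above 0.4 rad or value of joint tab3 below -0.4 rad)) or (not (y of end_orange in the frame of rack above 0 m) and (value of joint tab4 above 0.4 rad or value of joint tab4 below -0.4 rad)))), for 0.02 s.
4. the carton is home in the third gap from the orange end (((y of end_orange in the frame of rack above 0 m and y of carton in the frame of rack between 0.02 and 0.04 m) or (not (y of end_orange in the frame of rack above 0 m) and y of carton in the frame of rack between -0.04 and -0.02 m)) and x of carton in the frame of rack above 0.032 m and angle between the x axis of carton and the x axis of rack, either way round below 0.25 rad and angle between carton's own z axis and vertical below 0.1 rad and height (world z) of carton below 0.01 m), for 0.1 s.
At the end, for the whole second after the job is handed in: The red-banded carton stands at rest on the rack's floor in the third gap from the orange end, its middle within 10 mm of the gap's middle, within 5 mm of touching the back wall, upright (0.1 rad) and straight (0.25 rad); all tabs are upright again (0.2 rad) and no bystander has moved by 20 mm (all of step 4 and linear speed of carton below 0.01 m/s and not (value of joint tab1 above 0.2 rad or value of joint tab1 below -0.2 rad) and not (value of joint tab2 above 0.2 rad or value of joint tab2 below -0.2 rad) and not (value of joint tab3 above 0.2 rad or value of joint tab3 below -0.2 rad) and not (value of joint tab4 above 0.2 rad or value of joint tab4 below -0.2 rad) and not (value of joint tab5 above 0.2 rad or value of joint tab5 below -0.2 rad) and not (value of joint tab6 above 0.2 rad or value of joint tab6 below -0.2 rad) and distance of each of stock_a, stock_b, vial_rack, vial_a, vial_b, jar, cup from where it was at the start of the episode below 0.02 m).
It fails at once if a tab beyond the third from the orange end is tipped by more than 0.4 rad ((y of end_orange in the frame of rack above 0 m and ((value of joint tab4 above 0.4 rad or value of joint tab4 below -0.4 rad) or (value of joint tab5 above 0.4 rad or value of joint tab5 below -0.4 rad) or (value of joint tab6 above 0.4 rad or value of joint tab6 below -0.4 rad))) or (not (y of end_orange in the frame of rack above 0 m) and ((value of joint tab3 above 0.4 rad or value of joint tab3 below -0.4 rad) or (value of joint tab2 above 0.4 rad or value of joint tab2 below -0.4 rad) or (value of joint tab1 above 0.4 rad or value of joint tab1 below -0.4 rad)))).
It fails at once if the carton is lifted more than 10 mm (height (world z) of carton above 0.014 m).
It fails at once if the carton is tipped by more than 0.4 rad (angle between carton's own z axis and vertical above 0.4 rad).
It fails at once if a bystander is moved by more than 20 mm (not (distance of each of stock_a, stock_b, vial_rack, vial_a, vial_b, jar, cup from where it was at the start of the episode below 0.02 m)).
It also fails if it takes over 56 s, if anything falls off the work surface, if the arm or the gripper's body presses on something with over 40 N, if the wrist force passes 120 N, or if a joint passes its speed limit or range.

## Robot

A 7-joint arm with a two-finger parallel gripper is mounted at the origin on the work surface. World frame = base frame: x ahead of the robot, y to its left, z up, the work surface at z = 0. Lengths are in m, angles in rad, forces in N, time in s.
With the tool pointing down it reaches from about 0.35 to 0.9 m from the base axis. Payload 19.9 kg.
Tool frame: the origin (TCP) lies between the finger pads; the fingertips stand 19 mm ahead of it and the grasp point (between the pads) is the TCP; z points along the fingers, y is the line along which they close (so a half turn about z gives the same grasp; the last joint's range is limited). The gripper opens to 94 mm and grips with 3 to 60 N. Pads are 16 mm wide; open, the fingers measure 119 mm over their backs; the gripper's body (75 mm by 177 mm) begins 78 mm behind the grasp point.
Start: joints at [1.167, 0.417, -0.01, 1.614, 0.005, 1.111, -0.053], TCP at [0.222, -0.584, 0.224] pointing down, gripper open.
Joint ranges: [-2.81, 2.81], [-0.39, 2.02], [-1.27, 1.25], [0.06, 2.57], [-1.19, 4.33], [0.19, 2], [-2.82, 2.82]. Speed limits (rad/s): [1.89, 1.89, 2.39, 2.39, 3.01, 3.01, 3.01].

## Interface

Orientations are given as a 3x3 rotation matrix whose columns are the frame's x, y, z axes.
In Python, from rig import robot gives the robot as it stands. Calls block until the motion is done:
- robot.move_ptp(position, orientation): joint-space move of the TCP to a pose.
- robot.move_linear(position, velocity=0.15, frame=None, threshold=None): straight line of the TCP; frame=None keeps the orientation; velocity is the mean speed in m/s. With threshold (N) it stops when the force on the tool has changed by that much, and returns True; else False.
- robot.goto_joints(angles): joint-space move.
- robot.gripper_to(opening): finger opening in m; the grip force is fixed at half the most; returns when the fingers have stopped.
- robot.pause(seconds).
- robot.ik(position, orientation): joint angles nearest the present ones, or None.
- robot.get_state(): the state.
- robot.grab_frame(name): name is "scene" or "side" or "wrist"; returns the picture (480x640x3 uint8, red, green, blue); there is no depth.
- robot.camera_info(name): a dict with "fx", "fy", "cx", "cy" (pixels), "rvec" (rotation vector, rad) and "tvec" (3), from world to camera coordinates, as OpenCV has them. Camera axes: x right, y down, z forward; pixel columns grow to the right and rows downward; lengths in m; the calibration is good to about 2 mm. A picture is of the moment at which its call begins: read the wrist's pose just before it. camera_info takes no time and is no camera call; for the wrist camera it gives the pose at the moment of the call.
A pose or a line that the arm cannot do raises robot.PlanningError and nothing moves.
- robot.sign_off(): hands the job in; it is judged then, once.
The state is a dict: "time": time; "qpos": joint angles; "joint_vel": joint speeds; "effort": joint torques, N m; "ee_pos": TCP position; "tool_rot": TCP orientation; "force": force on the tool from outside, world axes, zero at the start; "moment": the same for the moment, N m; "opening": finger opening in m; "grasp_force": force on a finger pad.
Only numpy, scipy, OpenCV 4.12 (cv2) and the standard library are available. Lean on these libraries where they do the work, as an engineer would, in place of code of your own. Each camera call takes 0.05 s, during which the arm holds its last target. There are 200 camera calls.

## Working session

There is one attempt and no reset: what is moved stays moved. The work goes in short steps, each a Python script; the robot and the scene stay as the last script left them, time stands still between calls to the robot, and variables do not carry over. Pictures are saved under pics/ and viewed, at most 10 in all, crops included, and the job is handed in when it is done.

```bash
mkdir -p pics; ls
python3 - <<'E'
from rig import robot
import cv2
for n in ("scene","side"):
    cv2.imwrite(f"pics/{n}0.png",robot.grab_frame(n)[:,:,::-1]); print(n,robot.camera_info(n))
s=robot.get_state(); print(s["time"],s["ee_pos"],s["tool_rot"],s["opening"])
E
```

```text
pics
scene {'fx': 548.4996581396717, 'fy': 548.4996581396717, 'cx': 321.4372457706091, 'cy': 241.97532283752668, 'rvec': array([ 0.94714954,  2.54378213, -0.96039174]), 'tvec': array([ 0.38283915, -0.19219144,  1.62209106])}
side {'fx': 442.8887559807252, 'fy': 442.8887559807252, 'cx': 321.52803744120007, 'cy': 234.75016943498858, 'rvec': array([ 2.29062845, -0.09356705,  0.05380702]), 'tvec': array([-0.52921941,  0.08400842,  1.06031276])}
0.1 [ 0.22166172 -0.58402406  0.22391288] [[ 9.34919323e-01  3.54860015e-01 -4.79565786e-04]
 [ 3.54860328e-01 -9.34918783e-01  1.00817767e-03]
 [-9.05931187e-05 -1.11274365e-03 -9.99999377e-01]] 0.09385538046574647
```

View pics/scene0.png

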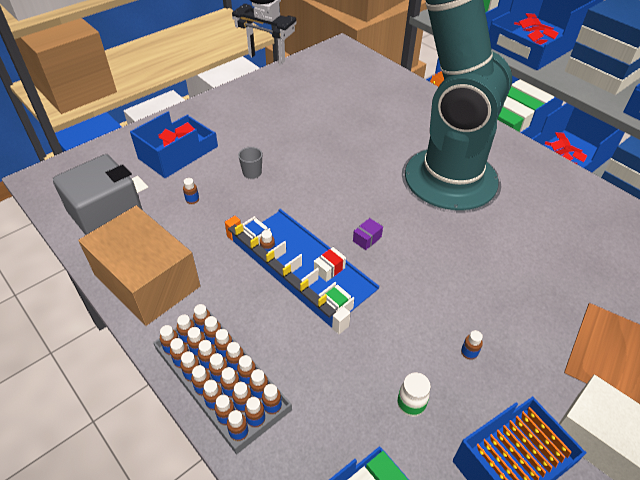

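View pics/side0.png

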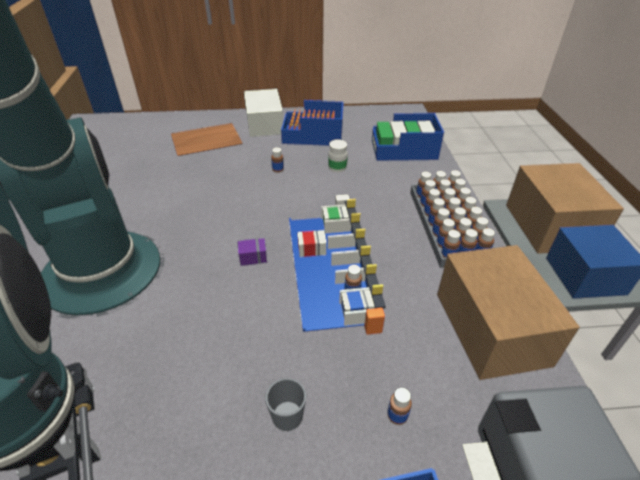

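Both views show the orange block at (235,226) scene and (374,321) side. That is the robot's right, so the count runs tab6, tab5, tab4 and the target is gap 4. Candidates in the scene view:
- red-banded carton (330,262): chosen, as it stands in the channel
- purple block (368,233): decoy on the bench
- green carton (338,296): stock, in a gap
- blue carton (256,228): stock, in a gap

Next I'll check that choice in close crops.

Run:
```python
import cv2
a=cv2.imread("pics/scene0.png")[200:340,220:385]; cv2.imwrite("pics/c1.png",cv2.resize(a,None,fx=4,fy=4,interpolation=cv2.INTER_CUBIC))
a=cv2.imread("pics/side0.png")[185:335,285:395]; cv2.imwrite("pics/c2.png",cv2.resize(a,None,fx=4,fy=4,interpolation=cv2.INTER_CUBIC))
```

```text
(no output)
```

View pics/c1.png

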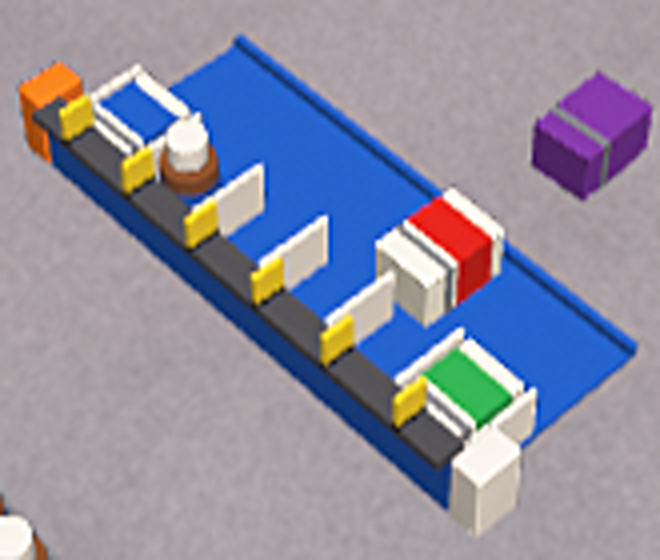

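View pics/c2.png

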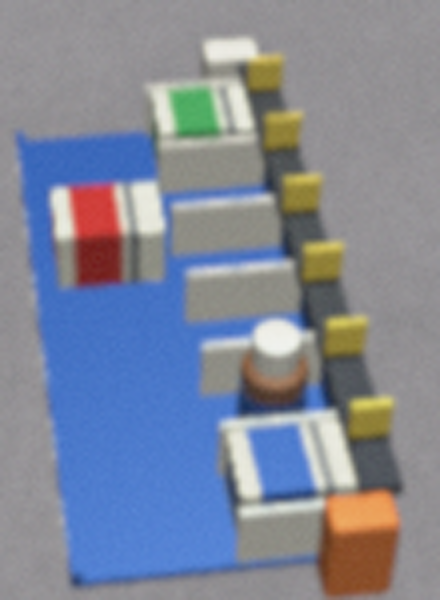

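```bash
cat > cal.py <<'E'
import numpy as np, cv2
from rig import robot
from scipy.optimize import least_squares
C={n:robot.camera_info(n) for n in("scene","side")}
def proj(n,P):
    c=C[n]; K=np.array([[c["fx"],0,c["cx"]],[0,c["fy"],c["cy"]],[0,0,1]])
    return cv2.projectPoints(np.atleast_2d(np.array(P,float)),c["rvec"],c["tvec"],K,None)[0][:,0]
def T(p,P):
    c,s=np.cos(p[2]),np.sin(p[2]); P=np.atleast_2d(np.array(P,float))/1000
    return np.c_[p[0]+c*P[:,0]-s*P[:,1],p[1]+s*P[:,0]+c*P[:,1],P[:,2]]
def full(n,px): return np.array(px,float)/4+((220,200) if n=="scene" else (285,185))
E
python3 - <<'E'
from cal import *
tabs=[(74,y,84) for y in(-150,-90,-30,30,90,150)]; lip=[(-88,-184,12),(-88,184,12)]
obs={"scene":full("scene",[(75,100),(136,152),(200,207),(267,265),(338,325),(409,384),(239,36),(636,346)]),
"side":full("side",[(371,398),(346,319),(321,244),(301,176),(282,114),(264,58),(75,578),(20,133)])}
f=lambda p:np.r_[tuple((proj(n,T(p,tabs+lip))-obs[n]).ravel() for n in obs)]
r=least_squares(f,[.55,-.1,0],loss="soft_l1"); p=r.x; print("rack",p); print(f(p).reshape(2,-1,2).round(1).tolist())
np.save("rack.npy",p)
for n in obs: print(n,"div front",((proj(n,T(p,[(0,y,44) for y in(-60,0,60,120)]))-full(n,[(0,0)]))*4).round().tolist())
# carton top corners: scene & side
co={"scene":[((33,-23,42),(377,243)),((33,23,42),(425,281)),((-33,-23,42),(450,188)),((-33,23,42),(503,229))],
"side":[((-33,23,42),(51,188)),((33,23,42),(160,182)),((33,-23,42),(163,240)),((-33,-23,42),(54,237))]}
def g(c):
    o=[]
    for n in co:
        P=np.array([a for a,_ in co[n]],float); k,s=np.cos(c[2]),np.sin(c[2])
        Q=np.c_[c[0]+k*P[:,0]-s*P[:,1],c[1]+s*P[:,0]+k*P[:,1],P[:,2]+4]
        o.append((proj(n,T(p,Q))-full(n,[b for _,b in co[n]])).ravel())
    return np.concatenate(o)
r=least_squares(g,[-41,80,0],x_scale=[10,10,.1],loss="soft_l1"); print("carton",r.x,g(r.x).reshape(2,-1,2).round(1).tolist())
E
```

```text
rack [ 0.55066734 -0.0287397   0.05114421]
[[[-0.6, 0.5], [-0.5, 0.6], [-0.4, 0.4], [-0.4, 0.1], [-0.7, -0.1], [-0.1, 0.7], [-0.2, -1.4], [0.1, -1.4]], [[-0.1, 0.6], [-0.2, -0.1], [0.2, 0.1], [-0.1, 0.0], [-0.2, -0.1], [-0.2, -0.5], [-1.5, -1.6], [-1.9, -0.8]]]
scene div front [[260.0, 163.0], [325.0, 215.0], [392.0, 270.0], [462.0, 327.0]]
side div front [[200.0, 343.0], [184.0, 270.0], [169.0, 204.0], [155.0, 142.0]]
carton [-3.90143514e+01  5.94804462e+01 -4.01223784e-02] [[[-1.3, -1.1], [-0.7, 0.5], [0.3, -0.6], [-0.3, -0.3]], [[-0.2, -0.5], [-1.0, -0.5], [0.1, -2.7], [0.1, -0.3]]]
```

```bash
cat >> cal.py <<'E'
p=np.load("rack.npy")
c,s=np.cos(p[2]),np.sin(p[2]); R=np.array([[c,s,0],[s,-c,0],[0,0,-1.]])
def W(x,y,tip): return T(p,[(x,y,tip+19)])[0]   # TCP for fingertip at rack mm
def show(tag):
    st=robot.get_state(); q=st["ee_pos"]-np.array([p[0],p[1],0])
    print(tag,round(st["time"],1),"rack mm",(np.array([c*q[0]+s*q[1],-s*q[0]+c*q[1],q[2]-.019])*1e3).round(1),"F",np.round(st["force"],2))
E
python3 - <<'E'
from cal import *
robot.gripper_to(0); print(robot.get_state()["opening"])
robot.move_ptp(W(80,-178,130),R); show("above")
robot.move_linear(W(80,-178,70),.12); show("down")
for y in(-120,-65): robot.move_linear(W(80,y,70),.07); show("swept")
robot.move_linear(W(80,-29,70),.06); show("tab4")
cv2.imwrite("pics/tab4.png",cv2.resize(robot.grab_frame("side")[150:340,270:430,::-1],None,fx=3,fy=3))
robot.move_linear(W(80,-60,70),.08); robot.move_linear(W(80,-60,110),.12); show("up")
E
```

```text
0.00044474632982657354
above 3.6 rack mm [  79.6 -179.3  130.1] F [-0.3  -0.65 -0.26]
down 4.2 rack mm [  80.3 -178.2   70.5] F [-0.15  0.29 -0.1 ]
swept 5.2 rack mm [  79.9 -120.5   69.9] F [-0.32 -0.3   0.06]
swept 6.1 rack mm [ 80.3 -63.8  70.4] F [-2.    8.3   6.61]
tab4 6.9 rack mm [ 80.1 -29.2  70.1] F [-0.34 -0.16  1.42]
up 8.0 rack mm [ 80.  -59.8 109.9] F [-0.43  0.46 -0.17]
```

View pics/tab4.png

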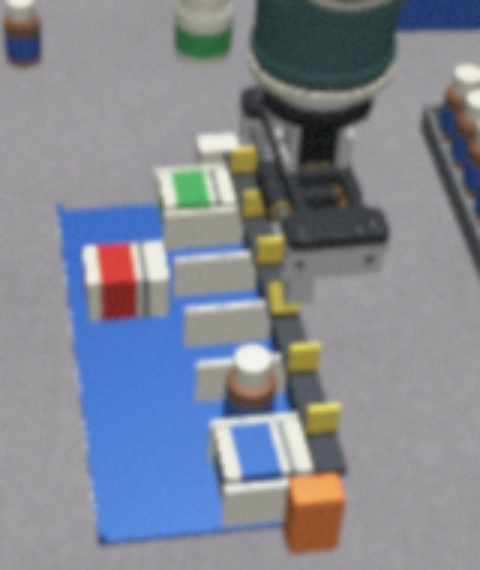

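Tab 4 at crop (283,298) is tipped well over, and tabs 5 and 6 at (303,357) and (322,418) are upright again. The vial and the other stock haven't moved. Next is the carton.

Run:
```python
from cal import *
robot.move_linear(W(-40,125,110),.25)
robot.move_linear(W(-40,125,18),.15); show("down")
h=robot.move_linear(W(-40,70,18),.04,threshold=1.5); show(f"hit {h}")
robot.move_linear(W(-40,8,18),.06); show("pushed")
cv2.imwrite("pics/push1.png",cv2.resize(robot.grab_frame("side")[170:340,270:400,::-1],None,fx=3.5,fy=3.5,interpolation=cv2.INTER_CUBIC))
```

```text
down 9.8 rack mm [-39.5 124.8  18.5] F [ 0.11 -0.08  0.18]
hit False 11.3 rack mm [-40.   70.2  18. ] F [0.06 0.29 0.74]
pushed 12.5 rack mm [-40.    8.3  18. ] F [-0.61 -0.63  0.74]
```

View pics/push1.png

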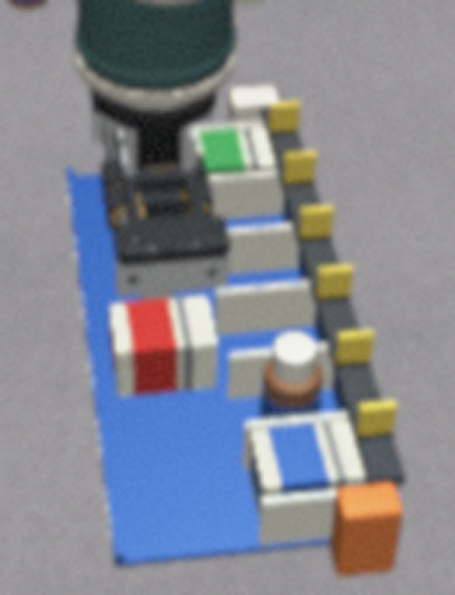

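The carton has slid along upright and still looks straight; it's at crop (165,345), in front of gap 4. I'll lift the finger away and measure its y.

Run:
```python
from cal import *
robot.move_linear(W(-40,25,18),.1); robot.move_linear(W(-40,25,75),.2); robot.move_linear(W(-110,-30,75),.2); show("wait")
a=robot.grab_frame("side")[240:300,290:365,::-1]; b=robot.grab_frame("scene")[205:280,265:345,::-1]
a=cv2.copyMakeBorder(a,0,15,0,0,cv2.BORDER_CONSTANT)
cv2.imwrite("pics/m.png",cv2.resize(np.hstack([a,b]),None,fx=5,fy=5,interpolation=cv2.INTER_CUBIC))
```

```text
wait 13.8 rack mm [-110.   -30.    74.7] F [1.1  0.16 1.34]
```

View pics/m.png

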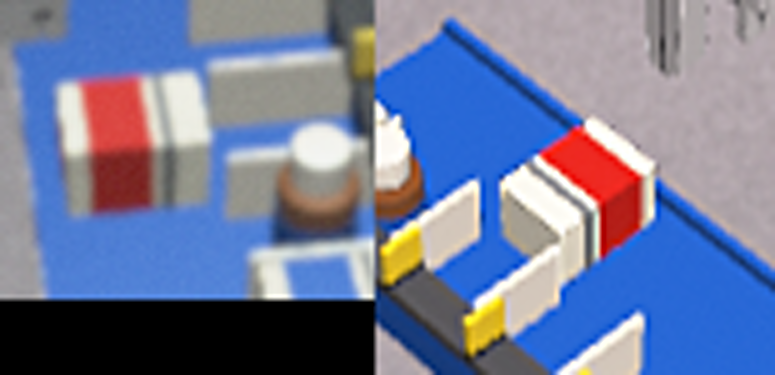

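The carton's top corners are at side (57,84), (200,72), (63,147), (208,135) and scene (588,118), (656,163), (502,186). The divider ends show as well, so I can fit the carton relative to them.

Run:
```python
from cal import *
pts={"side":[(-33,23,42,57,84),(33,23,42,200,72),(-33,-23,42,63,147),(33,-23,42,208,135),(-33,-23,0,68,215),(33,-23,0,208,203)],
"scene":[(-33,-23,42,588,118),(-33,23,42,656,163),(33,-23,42,502,186)]}
div={"side":[(0,0,44,208,62),(0,-60,44,226,152)],"scene":[(0,-60,44,478,181),(0,0,44,560,247)]}
px=lambda n,a:np.array(a)/5+(290,240) if n=="side" else (np.array(a)-(375,0))/5+(265,205)
off={}
for n in div:
    d=np.array(div[n],float); e=px(n,d[:,3:])-proj(n,T(p,d[:,:3])); off[n]=e.mean(0); print(n,e.round(2).tolist())
def g(c,ns,o):
    out=[]
    for n in ns:
        d=np.array(pts[n],float); k,s=np.cos(c[2]),np.sin(c[2])
        Q=np.c_[c[0]+k*d[:,0]-s*d[:,1],c[1]+s*d[:,0]+k*d[:,1],d[:,2]+4]
        out.append((proj(n,T(p,Q))+o*off[n]-px(n,d[:,3:])).ravel())
    return np.concatenate(out)
for ns in(["side"],["scene"],["side","scene"]):
    for o in(0,1): r=least_squares(g,[-41,-30,0],x_scale=[10,10,.1],args=(ns,o)); print(ns,o,r.x.round(3),abs(r.fun).max().round(2))
```

```text
side [[0.67, -0.22], [0.25, -0.36]]
scene [[0.51, 0.56], [0.82, 0.64]]
['side'] 0 [-3.8084e+01 -2.8327e+01 -2.5000e-02] 0.91
['side'] 1 [-3.9268e+01 -2.9127e+01 -2.5000e-02] 0.91
['scene'] 0 [-38.233 -24.565   0.069] 0.34
['scene'] 1 [-38.415 -27.234   0.069] 0.34
['side', 'scene'] 0 [-3.8177e+01 -2.7264e+01 -4.0000e-03] 1.24
['side', 'scene'] 1 [-39.095 -28.809  -0.   ] 1.18
```

The carton is at y ≈ -28.5 with yaw ≈ 0, which agrees with the finger geometry (-27 to -28). That fits within the ±5 mm gap clearance, so I'll push it in with a force stop.

Run:
```python
from cal import *
robot.move_linear(W(-110,-29,19),.15); show("down")
robot.move_linear(W(-75,-29,18),.06); show("to carton")
h=robot.move_linear(W(5,-29,18),.05,threshold=8); show(f"push {h}")
robot.move_linear(W(-40,-29,18),.15); robot.move_linear(W(-110,-29,80),.2); robot.pause(.3); show("back")
a=robot.grab_frame("side")[195:325,285:390,::-1]; b=robot.grab_frame("scene")[210:340,225:320,::-1]
cv2.imwrite("pics/end.png",cv2.resize(np.hstack([a,b]),None,fx=4,fy=4,interpolation=cv2.INTER_CUBIC))
```

```text
down 14.5 rack mm [-109.8  -28.6   19.2] F [-0.24 -0.11  0.83]
to carton 15.2 rack mm [-75.2 -29.   17.9] F [-0.03 -0.17  0.4 ]
push True 16.4 rack mm [ -6.8 -28.9  17.5] F [ 0.32  0.62 -0.74]
back 17.7 rack mm [-109.9  -28.8   79.4] F [-0.31 -0.37 -0.19]
```

View pics/end.png

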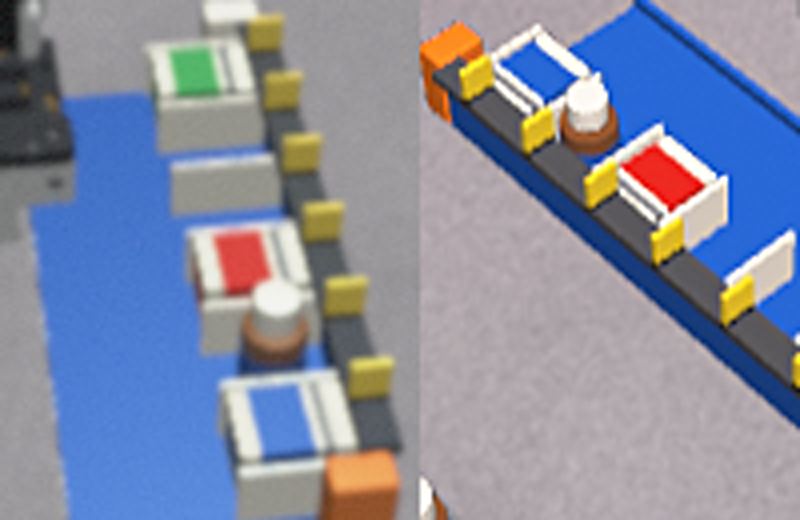

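The carton is in gap 4 at crop (243,262), straight, and all the tabs are upright. The force stop tripped at x -6.8 where I expected about -4, so a slower, firmer push will confirm it's against the wall.

Run:
```python
from cal import *
robot.move_linear(W(-110,-29,19),.15); robot.move_linear(W(-20,-29,18),.1)
h=robot.move_linear(W(4,-29,18),.02,threshold=15); show(f"push {h}")
robot.pause(.3); show("hold")
robot.move_linear(W(-40,-29,18),.1); robot.move_linear(W(-110,-29,80),.2); robot.pause(.3); show("back")
```

```text
push True 20.2 rack mm [ -6.8 -28.9  17.5] F [ 0.16 -1.11 -0.18]
hold 20.5 rack mm [ -7.  -29.   17.5] F [-0.69 -0.27 -0.17]
back 21.9 rack mm [-109.9  -28.8   79.4] F [ 0.86 -0.2   0.12]
```

Run:
```python
from cal import *
def plane(n,uv,z):
    ci=C[n]; Rm=cv2.Rodrigues(ci["rvec"])[0]; o=-Rm.T@ci["tvec"]
    d=Rm.T@np.array([(uv[0]-ci["cx"])/ci["fx"],(uv[1]-ci["cy"])/ci["fy"],1]); P=o+d*(z-o[2])/d[2]; q=P[:2]-p[:2]
    return (np.array([c*q[0]+s*q[1],-s*q[0]+c*q[1]])*1e3).round(1)
for n,im in(("side",robot.grab_frame("side")),("scene",robot.grab_frame("scene"))):
    hsv=cv2.cvtColor(im,cv2.COLOR_RGB2HSV).astype(int); H,S,V=hsv[...,0],hsv[...,1],hsv[...,2]
    for nm,y,m in(("red",-30,((H<8)|(H>172))&(S>140)&(V>150)),("green",150,(H>45)&(H<80)&(S>120)&(V>100)),("blue",-150,(H>100)&(H<125)&(S>120)&(V>100))):
        u0,v0=proj(n,T(p,[(37,y,46)]))[0]; k=np.zeros(H.shape,np.uint8); k[int(v0)-12:int(v0)+13,int(u0)-14:int(u0)+15]=1
        N,l,st,ce=cv2.connectedComponentsWithStats((m&(k>0)).astype(np.uint8))
        i=min(range(1,N),key=lambda i:np.hypot(*(ce[i]-(u0,v0)))-.05*st[i,4]); print(n,nm,st[i,4],plane(n,ce[i],.046),"home px",(round(u0,1),round(v0,1)),ce[i].round(1))
```

```text
side red 134 [ 28.2 -30.5] home px (np.float64(348.7), np.float64(259.4)) [345.  259.9]
side green 80 [ 28.6 146.2] home px (np.float64(336.2), np.float64(211.7)) [333.2 212.8]
side blue 202 [  27.8 -153.3] home px (np.float64(358.9), np.float64(298.9)) [355.  300.5]
scene red 168 [ 29.7 -25.9] home px (np.float64(281.9), np.float64(254.4)) [285.2 253.7]
scene green 204 [ 28.9 153.1] home px (np.float64(333.4), np.float64(297.4)) [336.8 296.3]
scene blue 144 [  28.6 -147.1] home px (np.float64(251.0), np.float64(228.5)) [254.3 227.5]
```

The red band's x (28.2 side, 29.7 scene) matches the two stock cartons, which are already in their gaps, to about 1 mm. The finger also stopped at the same x at 8 N and 15 N, so the carton is against the back wall.

```bash
python3 -c "
from rig import robot
print(robot.sign_off())"
```

```text
the job is handed in; nothing more can be done
None
```

The job is handed in, with no verdict returned: the first three tabs from the orange end (6, 5, 4) were run over in order and are upright again, the red-banded carton is against the back wall of the third gap (gap 4), and no bystander appeared moved in the last pictures.

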